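Run up the heat keys of the induction hob

ROBOT

A 6-joint arm with a two-finger parallel gripper is mounted at the origin on the work surface. World frame = base frame: x ahead of the robot, y to its left, z up, the work surface at z = 0. Lengths are in m, angles in rad, forces in N, time in s.
With the tool pointing down it reaches from about 0.35 to 0.775 m from the base axis. Payload 5.5 kg.
Tool frame: the origin (TCP) lies between the finger pads; the fingertips stand 8 mm ahead of it and the grasp point (between the pads) lies 11 mm behind it; z points along the fingers, y is the line along which they close (so a half turn about z gives the same grasp; the last joint's range is limited). The gripper opens to 85 mm and grips with 20 to 120 N. Pads are 22 mm wide; open, the fingers measure 114 mm over their backs; the gripper's body (76 mm by 85 mm) begins 54 mm behind the grasp point. The pads swing forward as they close: fully open they stand 13 mm farther back than shut.
Start: joints at [-1.247, 0.313, 0.046, 1.304, 0, 1.431], TCP at [0.257, -0.514, 0.239] pointing down, gripper open.
Joint ranges: [-2.76, 2.76], [-0.86, 1.69], [-1.03, 1.26], [-2.2, 2.34], [-1.47, 1.5], [-3.14, 3.14]. Speed limits (rad/s): [2.57, 2.57, 3.14, 3.14, 3.14, 3.14].

INTERFACE

Orientations are given as a unit quaternion [w, x, y, z].
In Python, from workcell import status, vision, job gives the robot as it stands. The module is installed in compiled form; this text tells all that it offers.
- The arm moves only by the tool apply_moves, never from a script. Its argument "moves" is one flat list of numbers, 6 for each row, row after row: the shift along the world's x, y, z in units of 25 mm (1.0 is 25 mm), then the turn, a rotation vector about the world's x, y, z in rad. In form: [x, y, z, rx, ry, rz, x, y, z, rx, ry, rz, ...]. A call has 1 to 20 rows; each row is the pose to reach, as a shift and turn from the pose commanded when the call began; what a row does not reach only later rows make up. A row lasts 1/12 s, in which the tool goes at most 41.7 mm and 7.16 degrees, less where a joint would pass 70% of its speed; a pose out of reach is approached as far as the arm can. A call with a gripper value outside its range is refused whole. "claw" is the opening in per cent of the stroke, from 0 (shut) to 100 (fully open), set as the call begins (left out, the last holds). The fingers move at their own pace and stop on an object; "newtons" is the grip in N (left out, the last holds). Time passes only in rows, so rows that repeat a pose let the fingers close. It gives the time, the measured TCP pose, the force, the opening and the grip force at its end, in the units of the state.
- status.get_state(): the state, without advancing time (a new reading comes with each control period).
- vision.read_camera(name): name is "scene" or "side" or "wrist"; returns a dict with "image" (384x512x3 uint8, blue, green, red), "camera_matrix" (3x3 intrinsics, pixels), "dist_coeffs" ([k1, k2, p1, p2, k3] as OpenCV has them; the pictures are not rectified), "camera_from_world" (4x4, takes a point from world to camera coordinates). Camera axes: x right, y down, z forward; pixel columns grow to the right and rows downward; lengths in m; the calibration is good to about 2 mm. A picture is of the moment at which its call begins. There is no depth.
- job.hand_in(): hands the job in; it is judged then, once.
The state is a dict: "clock": time; "joint_pos": joint angles; "qvel": joint speeds; "tau": joint torques, N m; "tcp_pos": TCP position; "orientation": TCP orientation; "wrist_force": force on the tool from outside, world axes, zero at the start; "ft_torque": the same for the moment, N m; "finger_gap": finger opening in m; "grip_force": force on a finger pad.
Only numpy, scipy, OpenCV 4.12 (cv2) and the standard library are available. Lean on these libraries where they do the work, as an engineer would, in place of code of your own. Each camera call takes 0.05 s, during which the arm holds its last target. There are 200 camera calls.

TASK

Bring the hob up to full heat: run the shut fingertips gently along the curved row of dome keys, pressing each lightly in turn from green through blue, yellow and orange to red, one key at a time. Finish with the fingertips still resting on the red key, holding it lightly pressed on its own. Do not press the black stop key, and leave the saucepan, jar and cup where they stand.

Things in the scene. Friction and masses are not known exactly. Their poses are not given: they have to be found in the camera images.
- hob: Portable induction hob, fixed to the steel bench: 380 mm (its x) by 360 mm (its y) by 60 mm high. Origin: centre of its underside, on the bench; x points away from the control side, z up. The black glass cooking zone is at +x; the white control panel, flush at 60 mm height, covers x -190 to -50 mm and carries five coloured dome keys in a curved row and a black stop key. It turns up to 0.4 rad either way about z.
- key1_top (a point): Highest point of heat key 1, the green dome (lowest heat). Hob frame, unpressed: x -140, y 110, z 67 mm. Dome: cap of a sphere of radius 18 mm, 28 mm across at the panel, stands 7 mm proud of it; sinks straight down 5 mm at most. Neighbours are 56 to 65 mm apart.
- key1 (a joint): How far the green key is down: 0 up, 0.005 m fully down. Spring 0.8 N per mm (4 N fully down), returns by itself. It answers when down more than 1 mm for at least 0.1 s.
- key2_top (a point): Highest point of heat key 2, the blue dome. Hob frame, unpressed: x -106, y 55, z 67 mm. Dome: cap of a sphere of radius 18 mm, 28 mm across at the panel, stands 7 mm proud of it; sinks straight down 5 mm at most. Neighbours are 56 to 65 mm apart.
- key2 (a joint): How far the blue key is down: 0 up, 0.005 m fully down. Spring 0.8 N per mm (4 N fully down), returns by itself. It answers when down more than 1 mm for at least 0.1 s.
- key3_top (a point): Highest point of heat key 3, the yellow dome. Hob frame, unpressed: x -95, y 0, z 67 mm. Dome: cap of a sphere of radius 18 mm, 28 mm across at the panel, stands 7 mm proud of it; sinks straight down 5 mm at most. Neighbours are 56 to 65 mm apart.
- key3 (a joint): How far the yellow key is down: 0 up, 0.005 m fully down. Spring 0.8 N per mm (4 N fully down), returns by itself. It answers when down more than 1 mm for at least 0.1 s.
- key4_top (a point): Highest point of heat key 4, the orange dome. Hob frame, unpressed: x -106, y -55, z 67 mm. Dome: cap of a sphere of radius 18 mm, 28 mm across at the panel, stands 7 mm proud of it; sinks straight down 5 mm at most. Neighbours are 56 to 65 mm apart.
- key4 (a joint): How far the orange key is down: 0 up, 0.005 m fully down. Spring 0.8 N per mm (4 N fully down), returns by itself. It answers when down more than 1 mm for at least 0.1 s.
- key5_top (a point): Highest point of heat key 5, the red dome (highest heat, boost). Hob frame, unpressed: x -140, y -110, z 67 mm. Dome: cap of a sphere of radius 18 mm, 28 mm across at the panel, stands 7 mm proud of it; sinks straight down 5 mm at most. Neighbours are 56 to 65 mm apart.
- key5 (a joint): How far the red key is down: 0 up, 0.005 m fully down. Spring 0.8 N per mm (4 N fully down), returns by itself. It answers when down more than 1 mm for at least 0.1 s.
- stop_top (a point): Centre of the top of the black square stop key, 22 x 22 mm, 6 mm proud of the panel. Hob frame x -168, y 0, z 66 mm. Not to be pressed.
- stop (a joint): How far the stop key is down: 0 up, 0.004 m fully down, spring 0.8 N per mm.
- pot: Loose steel saucepan, 150 mm across with two small black side handles, 75 mm high, standing on the cooking zone (top at about 135 mm above the bench). Origin: centre of its underside. Leave it alone.
- jar: Loose amber glass jar with a red cap, 66 mm across, 100 mm high, on the bench to the left of the hob. Origin: centre of its underside. Leave it alone.
- ramekin: Loose white ceramic cup, 84 mm across, 50 mm high, on the bench to the right of the hob. Origin: centre of its underside. Leave it alone.

How it is judged:
On the way, in this order (a step that is already met when the one before it is completed fails the run):
1. the green key is pressed by the fingers, with no other key down (value of joint key1 above 0.001 m and contact force between the fingers and hob above 0.2 N and value of joint each of key2, key3, key4, key5 below 0.001 m), for 0.1 s.
2. the blue key is pressed by the fingers, with no other key down (value of joint key2 above 0.001 m and contact force between the fingers and hob above 0.2 N and value of joint each of key1, key3, key4, key5 below 0.001 m), for 0.1 s.
3. the yellow key is pressed by the fingers, with no other key down (value of joint key3 above 0.001 m and contact force between the fingers and hob above 0.2 N and value of joint each of key1, key2, key4, key5 below 0.001 m), for 0.1 s.
4. the orange key is pressed by the fingers, with no other key down (value of joint key4 above 0.001 m and contact force between the fingers and hob above 0.2 N and value of joint each of key1, key2, key3, key5 below 0.001 m), for 0.1 s.
At the end, for the whole second after the job is handed in: The fingers rest on the red key and hold it more than 1 mm down with 0.3 to 15 N; the other four keys and the stop key are up (less than 1 mm down); saucepan, jar and cup are at rest within 15 mm of where they began (value of joint key5 above 0.001 m and contact force between the fingers and hob between 0.3 and 15 N and value of joint each of key1, key2, key3, key4, stop below 0.001 m and distance of each of pot, jar, ramekin from where it was at the start of the episode below 0.015 m and linear speed of each of pot, jar, ramekin below 0.02 m/s); the arm keeps its last pose, push and grip.
It fails at once if the stop key is pressed more than 1.5 mm (value of joint stop above 0.0015 m).
It fails at once if the fingers press on the hob or its keys with more than 22 N (contact force between the fingers and hob above 22 N).
It fails at once if the saucepan is moved or lifted more than 15 mm (distance of pot from where it was at the start of the episode above 0.015 m).
It fails at once if the jar is moved or lifted more than 15 mm (distance of jar from where it was at the start of the episode above 0.015 m).
It fails at once if the cup is moved or lifted more than 15 mm (distance of ramekin from where it was at the start of the episode above 0.015 m).
It also fails if it takes over 38 s, if anything falls off the work surface, if the arm or the gripper's body presses on something with over 40 N, if the wrist force passes 120 N, or if a joint passes its speed limit or range.

## Working session

There is one attempt and no reset: what is moved stays moved. The work goes in short steps, Python scripts to look and compute and a tool call to move; the robot and the scene stay as the last step left them, time stands still between calls to the robot, and variables do not carry over. Pictures are saved under pics/ and viewed, at most 10 in all, crops included, and the job is handed in when it is done.

Besides the shell and the picture viewer there is one more tool, called after ">>>" as name(argument=value, ...), one argument or row to a line, values as JSON. apply_moves: Moves the arm, as the interface text tells. Its arguments: {"type":"object","properties":{"moves":{"type":"array","items":{"type":"number"}},"claw":{"type":"number"},"newtons":{"type":"number"}},"required":["moves"]}

```bash
mkdir -p pics; python3 - <<'E'
from workcell import status, vision
import cv2, pickle
s=status.get_state(); print(s)
d={}
for n in("scene","side"):
    d[n]=vision.read_camera(n); 
cv2.imwrite("pics/a.png",cv2.vconcat([cv2.resize(d[n]["image"],(400,300)) for n in d]))
cv2.imwrite("pics/scene.png",cv2.resize(d["scene"]["image"],(800,600)))
pickle.dump(d,open("d.pkl","wb"))
E
```

```text
{'clock': 0.0, 'joint_pos': array([-1.24663674e+00,  3.13992035e-01,  4.49687016e-02,  1.30358458e+00,
        7.92053543e-06,  1.43120671e+00]), 'qvel': array([-0.00103195,  0.00073456, -0.00091733,  0.00156595,  0.00034   ,
       -0.00076336]), 'tau': array([ 7.53880540e-04, -4.80622816e+01,  2.98535013e+01,  1.93794578e-02,
        2.16663159e-05, -6.22921107e-06]), 'tcp_pos': array([ 0.25703978, -0.5137966 ,  0.23840941]), 'orientation': array([-9.02305368e-04,  9.73236919e-01,  2.29802260e-01, -7.95292469e-05]), 'wrist_force': array([-0.50412692,  0.63493164,  0.17988249]), 'ft_torque': array([-0.01394713, -0.02233537, -0.01960022]), 'grip_force': 0.0, 'finger_gap': 0.08549957656673886}
```

View pics/a.png

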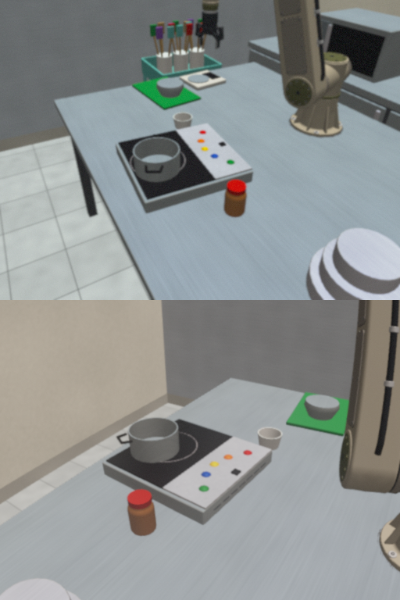

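The scene view (top) shows the panel's keys at about columns 245-310, rows 160-215 in full pixels. The side view (bottom) shows them at about columns 250-333, rows 186-250. The arm is clear of the hob.

```bash
cat > loc.py <<'E'
import cv2, numpy as np
K={'green':(-.140,.110),'blue':(-.106,.055),'yellow':(-.095,0),'orange':(-.106,-.055),'red':(-.140,-.110)}
H={'green':(50,80),'blue':(105,130),'yellow':(22,32),'orange':(8,19),'red':(0,5)}
def ray(c,uv,z):
    p=cv2.undistortPoints(np.array([[uv]],float),c["camera_matrix"],np.array(c["dist_coeffs"]))[0,0]
    T=np.array(c["camera_from_world"]);R,t=T[:3,:3],T[:3,3]
    o=-R.T@t;d=R.T@np.array([*p,1.]);return o+d*(z-o[2])/d[2]
def fit(src,dst):
    a,b=src-src.mean(0),dst-dst.mean(0)
    th=np.arctan2((a[:,0]*b[:,1]-a[:,1]*b[:,0]).sum(),(a*b).sum())
    R=np.array([[np.cos(th),-np.sin(th)],[np.sin(th),np.cos(th)]])
    return th,R,dst.mean(0)-R@src.mean(0)
def keys(c,box,z=.0635):
    x0,x1,y0,y1=box;h=cv2.cvtColor(c["image"][y0:y1,x0:x1],cv2.COLOR_BGR2HSV);out={}
    for k,(a,b) in H.items():
        m=cv2.inRange(h,(a,130,90),(b,255,255))
        if k=='red': m|=cv2.inRange(h,(174,130,90),(180,255,255))
        n,_,st,ce=cv2.connectedComponentsWithStats(m)
        if n<2: continue
        i=1+st[1:,4].argmax();uv=ce[i]+(x0,y0);out[k]=ray(c,uv,z)[:2]
        print(k,st[i,4],uv.round(1),out[k].round(4))
    return out
E
python3 - <<'E'
import pickle,numpy as np
from loc import *
d=pickle.load(open("d.pkl","rb"));P={}
for n,b in(("scene",(240,315,155,220)),("side",(245,335,180,260))):
    o=keys(d[n],b);ks=list(o)
    th,R,t=fit(np.array([K[k] for k in ks]),np.array([o[k] for k in ks]))
    print(n,th,t,[((R@K[k]+t-o[k])*1000).round(1) for k in ks])
    for k in o:P.setdefault(k,[]).append(o[k])
ks=list(P);th,R,t=fit(np.array([K[k] for k in ks]),np.array([np.mean(P[k],0) for k in ks]))
print(th,t)
for k in K:print(k,(R@K[k]+t).round(4))
print('stop',R@(-.168,0)+t)
E
```

```text
green 24 [294.8 207. ] [0.5573 0.1302]
blue 23 [274.1 199.4] [0.5871 0.0733]
yellow 29 [261.8 190.2] [0.5933 0.0174]
orange 24 [257.  179.8] [ 0.5771 -0.0371]
red 17 [259. 169.] [ 0.5405 -0.0878]
scene -0.08015060400429337 [0.68805597 0.0097996 ] [array([0. , 0.4]), array([-0.3, -0.2]), array([ 0.1, -0. ]), array([0.9, 0.6]), array([-0.8, -0.8])]
green 1 [260. 240.] [0.5531 0.131 ]
blue 36 [263.5 222.9] [0.579  0.0758]
yellow 36 [273.9 209.8] [0.5863 0.0205]
orange 32 [291.8 200.6] [ 0.5708 -0.0336]
red 33 [316.6 194.9] [ 0.5333 -0.0856]
side -0.08586845306202093 [0.68147221 0.01154687] [array([-1.7,  2.2]), array([ 1.5, -0.4]), array([ 0.5, -0.8]), array([ 0.3, -0.6]), array([-0.7, -0.5])]
-0.08299730358843933 [0.68476468 0.01067463]
green [0.5544 0.1319]
blue [0.5837 0.0743]
yellow [0.5901 0.0186]
orange [ 0.5746 -0.0353]
red [ 0.5361 -0.0873]
stop [0.51734299 0.02460217]
```

>>> apply_moves(
  moves=[0.6,1.3,0,0,0,0.06,1.2,2.6,0,0,0,0.12,1.8,4,0,0,0,0.19,2.4,5.3,0,0,0,0.25,3,6.6,0,0,0,0.31,3.6,8,0,0,0,0.38,4.2,9.3,0,0,0,0.44,4.8,10.6,0,0,0,0.5,5.4,12,0,0,0,0.56,6,13.3,0,0,0,0.62,6.6,14.6,0,0,0,0.69,7.2,16,0,0,0,0.75,7.8,17.3,0,0,0,0.81,8.4,18.6,0,0,0,0.88,9,20,0,0,0,0.95,9.6,21.2,0,0,0,1.02,9.6,21.2,0,0,0,1.02,9.6,21.2,0,0,0,1.02],
  claw=0,
  newtons=40,
)

```text
clock: 1.6
tcp_pos: [0.4973, 0.0173, 0.2387]
orientation: [-0.0, 0.736, 0.677, -0.0]
wrist_force: [0.7, -0.6, -0.1]
finger_gap: 0.0005
grip_force: 0.0
```

```bash
python3 - <<'E'
from workcell import status, vision
import cv2, pickle
d={n:vision.read_camera(n) for n in("wrist","scene","side")}
s=status.get_state(); print({k:s[k] for k in("clock","tcp_pos","orientation","wrist_force","joint_pos","finger_gap")})
cv2.imwrite("pics/w.png",cv2.vconcat([cv2.resize(d[n]["image"],(384,288)) for n in ("wrist","side")]))
pickle.dump(d,open("d2.pkl","wb"))
E
```

```text
{'clock': 1.75, 'tcp_pos': array([0.4966939 , 0.01501414, 0.23904272]), 'orientation': array([-2.00512840e-04,  7.37626792e-01,  6.75208497e-01, -4.00993291e-04]), 'wrist_force': array([ 0.1845433 , -0.32338888,  0.24647449]), 'joint_pos': array([-1.31263816e-01,  1.62860545e-01, -1.49903759e-01,  1.25885479e+00,
       -3.56456796e-04,  1.52783415e+00]), 'finger_gap': 0.00011521606763121472}
```

View pics/w.png

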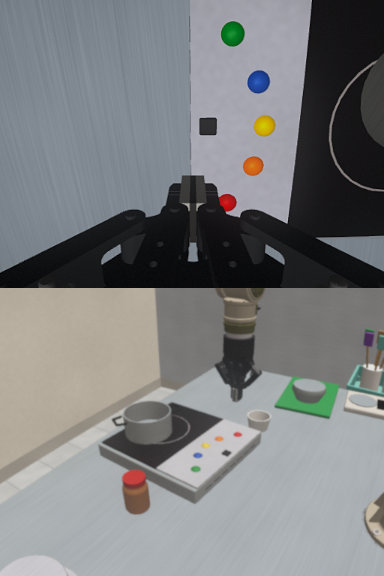

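The wrist view shows all five keys and the stop key. In full pixels, green is near (310,45), yellow (352,168) and red (303,270), which is partly beside the finger.

```bash
python3 - <<'E'
import pickle,numpy as np
from loc import *
d=pickle.load(open("d2.pkl","rb"))
def rep(o,ks):
    th,R,t=fit(np.array([K[k] for k in ks]),np.array([o[k] for k in ks]))
    print(th,t,[((R@K[k]+t-o[k])*1000).round(1) for k in ks])
    for k in K:print('  ',k,(R@K[k]+t).round(4))
    print('   stop',R@(-.168,0)+t)
o=keys(d["wrist"],(255,400,0,300));rep(o,[k for k in o if k!='red']);rep(o,list(o))
for n,b in(("scene",(240,315,155,220)),("side",(245,345,180,260))):
    o=keys(d[n],b);rep(o,list(o))
E
```

```text
green 756 [309.3  44.7] [0.5522 0.1274]
blue 700 [344.2 108.7] [0.5816 0.0705]
yellow 607 [352.1 167.5] [0.5883 0.0151]
orange 536 [337.2 220.9] [ 0.5731 -0.0383]
red 399 [303.3 269.2] [ 0.5369 -0.0892]
-0.07726764439554108 [0.68310093 0.00765321] [array([-0.2,  0.7]), array([0.1, 0.1]), array([ 0. , -0.1]), array([ 0. , -0.7])]
   green [0.552  0.1281]
   blue [0.5817 0.0707]
   yellow [0.5884 0.015 ]
   orange [ 0.5732 -0.039 ]
   red [ 0.535  -0.0912]
   stop [0.51560218 0.02062126]
-0.07271582064934512 [0.68352127 0.00858091] [array([-0.3,  1. ]), array([0.2, 0.6]), array([0.4, 0.4]), array([ 0.7, -0.3]), array([-1. , -1.7])]
   green [0.5519 0.1285]
   blue [0.5818 0.0711]
   yellow [0.5888 0.0155]
   orange [ 0.5738 -0.0386]
   red [ 0.5359 -0.091 ]
   stop [0.51596523 0.0207864 ]
green 24 [294.8 207. ] [0.5573 0.1302]
blue 24 [274.2 199.4] [0.5866 0.0732]
yellow 29 [261.8 190.2] [0.5933 0.0174]
orange 24 [257.  179.8] [ 0.5771 -0.0371]
red 17 [259. 169.] [ 0.5405 -0.0878]
-0.07943660438644433 [0.6879731  0.00986591] [array([-0.1,  0.4]), array([ 0. , -0.1]), array([ 0., -0.]), array([0.9, 0.6]), array([-0.8, -0.8])]
   green [0.5571 0.1306]
   blue [0.5867 0.0731]
   yellow [0.5933 0.0174]
   orange [ 0.5779 -0.0365]
   red [ 0.5397 -0.0887]
   stop [0.52050288 0.02319723]
blue 35 [263.5 222.8] [0.5792 0.0757]
yellow 34 [273.8 209.7] [0.5866 0.0206]
orange 32 [291.8 200.6] [ 0.5708 -0.0336]
red 32 [316.7 194.9] [ 0.533  -0.0854]
-0.07691090394511697 [0.68093884 0.01313427] [array([0.2, 0.4]), array([-0.3, -0.1]), array([0.2, 0. ]), array([-0.1, -0.3])]
   green [0.5498 0.1336]
   blue [0.5795 0.0761]
   yellow [0.5862 0.0204]
   orange [ 0.571  -0.0336]
   red [ 0.5329 -0.0858]
   stop [0.51343548 0.02604257]
```

>>> apply_moves(
  moves=[0.8,1.5,0,0,0,0,1.6,3,0,0,0,0,2.25,4.55,0,0,0,0,2.25,4.55,-1.5,0,0,0,2.25,4.55,-3,0,0,0,2.25,4.55,-4.4,0,0,0,2.25,4.55,-5.5,0,0,0,2.25,4.55,-6,0,0,0,2.25,4.55,-6.2,0,0,0,2.25,4.55,-6.2,0,0,0,2.25,4.55,-6.2,0,0,0,2.25,4.55,-6.2,0,0,0],
)

```text
clock: 2.75
tcp_pos: [0.5548, 0.1289, 0.086]
orientation: [0.001, 0.738, 0.675, 0.001]
wrist_force: [0.6, 0.6, 0.8]
finger_gap: -0.0002
grip_force: 0.0
```

```bash
python3 - <<'E'
from workcell import status, vision
import cv2
w=vision.read_camera("wrist")["image"];s=vision.read_camera("side")["image"]
cv2.imwrite("pics/g.png",cv2.hconcat([w[60:384,100:420],cv2.resize(s[150:270,190:310],(324,324))]))
for i in range(3):
    t=status.get_state();print(t["clock"],t["tcp_pos"],t["wrist_force"])
E
```

```text
2.85 [0.55469652 0.12925155 0.08595384] [-6.75555859e-01 -3.40082001e-04 -1.04575201e-01]
2.85 [0.55469652 0.12925155 0.08595384] [-6.75555859e-01 -3.40082001e-04 -1.04575201e-01]
2.85 [0.55469652 0.12925155 0.08595384] [-6.75555859e-01 -3.40082001e-04 -1.04575201e-01]
```

View pics/g.png

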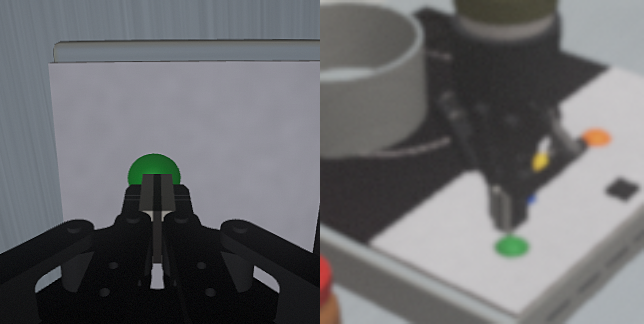

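The wrist crop shows the finger centred across the green dome (dome column 154, fingertip 158). The side crop shows the tip just above it. I'll lower it in small steps and watch the force.

>>> apply_moves(
  moves=[0,0,-0.2,0,0,0,0,0,-0.35,0,0,0,0,0,-0.45,0,0,0,0,0,-0.5,0,0,0,0,0,-0.5,0,0,0,0,0,-0.5,0,0,0],
)

```text
clock: 3.35
tcp_pos: [0.5536, 0.1295, 0.072]
orientation: [0.0, 0.737, 0.676, 0.0]
wrist_force: [-0.1, 0.8, 2.6]
finger_gap: 0.0
grip_force: 1.1
```

>>> apply_moves(
  moves=[0,0,0,0,0,0,0,0,0,0,0,0],
)

```text
clock: 3.52
tcp_pos: [0.5536, 0.1295, 0.072]
orientation: [0.0, 0.737, 0.676, 0.0]
wrist_force: [0.2, 0.8, 1.6]
finger_gap: -0.0001
grip_force: 1.1
```

>>> apply_moves(
  moves=[0,0,0,0,0,0],
)

```text
clock: 3.6
tcp_pos: [0.5536, 0.1295, 0.072]
orientation: [0.0, 0.737, 0.676, 0.0]
wrist_force: [0.8, 0.2, 2.7]
finger_gap: 0.0002
grip_force: 1.1
```

About 2.3 N, so green is roughly 3 mm down. Next is blue.

>>> apply_moves(
  moves=[0,0,0.5,0,0,0,0.3,-0.6,0.6,0,0,0,0.8,-1.5,0.6,0,0,0,1.2,-2.3,0.6,0,0,0,1.2,-2.3,0.5,0,0,0,1.2,-2.3,0.3,0,0,0,1.2,-2.3,0.15,0,0,0,1.2,-2.3,0.05,0,0,0,1.2,-2.3,0,0,0,0,1.2,-2.3,0,0,0,0,1.2,-2.3,0,0,0,0,1.2,-2.3,0,0,0,0],
)

```text
clock: 4.6
tcp_pos: [0.583, 0.0725, 0.072]
orientation: [-0.0, 0.737, 0.676, -0.0]
wrist_force: [-2.4, -0.2, 2.6]
finger_gap: 0.0001
grip_force: 1.1
```

>>> apply_moves(
  moves=[0,0,0,0,0,0,0,0,0,0,0,0],
)

```text
clock: 4.77
tcp_pos: [0.5834, 0.0724, 0.072]
orientation: [-0.0, 0.737, 0.676, 0.0]
wrist_force: [-0.9, 0.3, 3.0]
finger_gap: 0.0
grip_force: 1.1
```

>>> apply_moves(
  moves=[0,0,0,0,0,0],
)

```text
clock: 4.85
tcp_pos: [0.5835, 0.0724, 0.072]
orientation: [-0.0, 0.737, 0.676, 0.0]
wrist_force: [-1.6, 0.4, 2.6]
finger_gap: 0.0002
grip_force: 1.1
```

>>> apply_moves(
  moves=[0,0,0.5,0,0,0,0.1,-0.6,0.6,0,0,0,0.2,-1.5,0.6,0,0,0,0.25,-2.2,0.6,0,0,0,0.25,-2.2,0.6,0,0,0,0.25,-2.2,0.3,0,0,0,0.25,-2.2,0.15,0,0,0,0.25,-2.2,0.05,0,0,0,0.25,-2.2,0,0,0,0,0.25,-2.2,0,0,0,0,0.25,-2.2,0,0,0,0,0.25,-2.2,0,0,0,0],
)

```text
clock: 5.85
tcp_pos: [0.5894, 0.0174, 0.0719]
orientation: [-0.0, 0.737, 0.676, -0.0]
wrist_force: [-1.2, -0.2, 1.7]
finger_gap: 0.0003
grip_force: 1.1
```

>>> apply_moves(
  moves=[0,0,0,0,0,0,0,0,0,0,0,0],
)

```text
clock: 6.02
tcp_pos: [0.5894, 0.0174, 0.0719]
orientation: [-0.0, 0.737, 0.676, 0.0]
wrist_force: [-1.5, 1.0, 2.2]
finger_gap: -0.0001
grip_force: 1.2
```

>>> apply_moves(
  moves=[0,0,0,0,0,0],
)

```text
clock: 6.1
tcp_pos: [0.5895, 0.0173, 0.0719]
orientation: [-0.0, 0.737, 0.676, 0.0]
wrist_force: [-1.8, 1.2, 2.7]
finger_gap: -0.0001
grip_force: 1.2
```

>>> apply_moves(
  moves=[0,0,0.5,0,0,0,-0.2,-0.6,0.6,0,0,0,-0.4,-1.5,0.6,0,0,0,-0.6,-2.15,0.6,0,0,0,-0.6,-2.15,0.6,0,0,0,-0.6,-2.15,0.3,0,0,0,-0.6,-2.15,0.15,0,0,0,-0.6,-2.15,0.05,0,0,0,-0.6,-2.15,0,0,0,0,-0.6,-2.15,0,0,0,0,-0.6,-2.15,0,0,0,0,-0.6,-2.15,0,0,0,0],
)

```text
clock: 7.1
tcp_pos: [0.5747, -0.0363, 0.0719]
orientation: [-0.0, 0.737, 0.676, 0.0]
wrist_force: [-1.3, 0.2, 3.0]
finger_gap: 0.0002
grip_force: 1.1
```

>>> apply_moves(
  moves=[0,0,0,0,0,0,0,0,0,0,0,0],
)

```text
clock: 7.27
tcp_pos: [0.5747, -0.0364, 0.072]
orientation: [-0.0, 0.737, 0.676, 0.0]
wrist_force: [-0.0, 0.0, 2.1]
finger_gap: -0.0001
grip_force: 1.1
```

>>> apply_moves(
  moves=[0,0,0,0,0,0],
)

```text
clock: 7.35
tcp_pos: [0.5747, -0.0364, 0.0719]
orientation: [-0.0, 0.737, 0.676, 0.0]
wrist_force: [-1.7, 0.8, 2.2]
finger_gap: -0.0001
grip_force: 1.1
```

```bash
python3 - <<'E'
from workcell import vision
import cv2
w=vision.read_camera("wrist")["image"];s=vision.read_camera("side")["image"]
cv2.imwrite("pics/o.png",cv2.hconcat([w[60:384,100:420],cv2.resize(s[150:270,220:340],(324,324))]))
E
```

```text
(no output)
```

View pics/o.png

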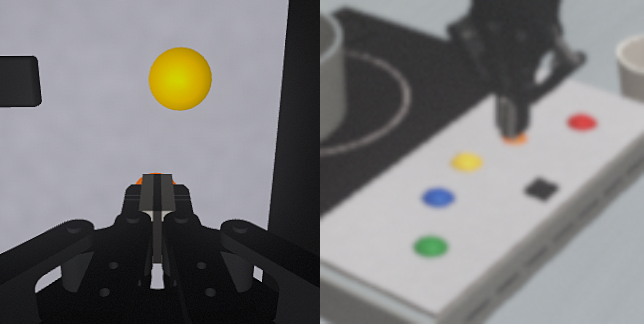

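The fingertip is sitting on the orange dome (side crop column 512, row 135), and the other keys are clear. Next is red.

>>> apply_moves(
  moves=[0,0,0.5,0,0,0,-0.4,-0.6,0.6,0,0,0,-1,-1.4,0.6,0,0,0,-1.55,-2.1,0.6,0,0,0,-1.55,-2.1,0.6,0,0,0,-1.55,-2.1,0.3,0,0,0,-1.55,-2.1,0.15,0,0,0,-1.55,-2.1,0.05,0,0,0,-1.55,-2.1,0,0,0,0,-1.55,-2.1,0,0,0,0,-1.55,-2.1,0,0,0,0,-1.55,-2.1,0,0,0,0],
)

```text
clock: 8.45
tcp_pos: [0.5362, -0.0891, 0.0719]
orientation: [0.0, 0.737, 0.676, 0.0]
wrist_force: [-0.6, -0.7, 3.2]
finger_gap: 0.0003
grip_force: 1.1
```

>>> apply_moves(
  moves=[0,0,0,0,0,0,0,0,0,0,0,0],
)

```text
clock: 8.62
tcp_pos: [0.5362, -0.0891, 0.072]
orientation: [0.0, 0.737, 0.676, 0.0]
wrist_force: [-0.3, -0.9, 2.9]
finger_gap: -0.0
grip_force: 1.1
```

>>> apply_moves(
  moves=[0,0,0,0,0,0],
)

```text
clock: 8.7
tcp_pos: [0.5361, -0.0891, 0.072]
orientation: [0.0, 0.737, 0.676, 0.0]
wrist_force: [-0.2, 0.4, 2.0]
finger_gap: -0.0001
grip_force: 1.1
```

```bash
python3 - <<'E'
from workcell import vision
import cv2
w=vision.read_camera("wrist")["image"];s=vision.read_camera("side")["image"]
cv2.imwrite("pics/r.png",cv2.hconcat([w[60:384,100:420],cv2.resize(s[150:270,240:360],(324,324))]))
E
```

```text
(no output)
```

View pics/r.png

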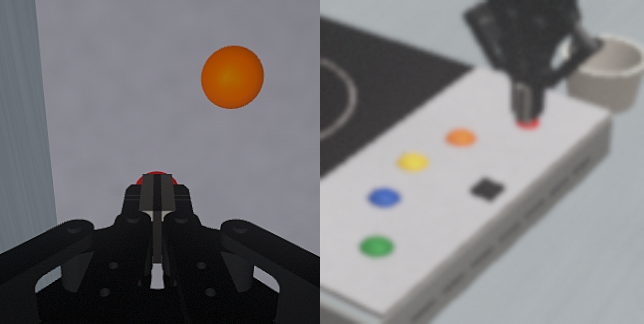

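The tip is centred on the red dome (wrist crop column 157, side crop 527,122) with about 2.7 N, and the other keys are untouched. I'll hand in now.

```bash
python3 -c "
from workcell import job
print(job.hand_in())"
```

```text
the job is handed in; nothing more can be done
None
```

I pressed green, blue, yellow and orange in turn at about 2–3 N each and handed the job in at about 8.8 s, with the shut fingertips holding the red key at about 2.7 N; the stop key, saucepan, jar and cup were not touched, and the hand-in returned no verdict.

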